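# Shut the desiccant drawer, then crack the dry box's stuck vent cap and hold it ajar

### The job

The dry-storage box has a fresh desiccant cartridge: push its blue drawer fully home. Then take the black handle of the blue vent cap on top of the box, break the cap free of its tight seal without letting it fly up, and finish holding it level and only slightly open, about a finger's width (15 mm) straight above its seat and clear of it, so that the box vents; do not put it down or let go. Leave the drawer shut and the glassware standing about as it is.

Things in the scene. Friction and masses are not known exactly. Their poses are not given: they have to be found in the camera images.
- plinth: Grey plinth of the dry box, 190 x 204 x 48 mm, fixed; holds the drawer. Origin: centre of its underside, on the worktop. x points from the drawer front to the back, z up; turned up to 0.3 rad about z. On it, at x = +0.02, stands the clear chamber, 145 x 195 mm, its shut lid's top at z = 0.146 (this lid does not open), and on that the white vent collar, 86 mm square, 22 mm high.
- drawer (a joint): The blue-fronted desiccant drawer in the plinth: how far it stands out (m); 0 = fully home against its stop, 0.06 = fully out. It starts 0.025 to 0.05 out, slides along the plinth's x with about 1.5 N of friction and stays where it is left.
- drawer_pull (a point): Centre of the front face of the drawer's black pull bar (90 mm wide along the plinth's y, 12 mm high, 10 mm thick), 34 mm in front of the blue drawer face and 26 mm above the worktop. Push here along the plinth's +x. With the drawer home it is at x = -0.129 in the plinth's frame.
- cap: Blue square vent cap, 90 x 90 x 8 mm, loose, 0.1 to 0.2 kg, with a black upright fin as handle: 14 mm thick (along its x), 56 mm long (y), top 44 mm above the origin. Origin: centre of the plate's underside, on the collar's rim when seated; axes then as the plinth's. A plug, 50 mm square, reaches 14 mm down into the collar (62 mm square inside, so 6 mm clear all round).
- cap_grip (a point): Point in the middle of the cap's fin, 34 mm above the plate's underside and 10 mm below the fin's top: pinch the fin here across its 14 mm thickness.
- port (a point): Centre of the collar's rim, the cap's seat, at (0.02, 0, 0.168) in the plinth's frame; z up. Two sprung rubber lips in the collar grip the plug: the pull needed straight up peaks at roughly 10 to 18 N within the first 5 mm, and past 6 mm of lift only the cap's weight (1 to 2 N) is left. Let go, the cap drops back.
- vial_0: Bystander: clear vial with black cap, 22 mm across, 52 mm tall, standing loose. Origin: centre of its underside.
- vial_1: Bystander: brown vial with black cap, 22 mm across, 52 mm tall, standing loose. Origin: centre of its underside.
- beaker_a: Bystander: glass beaker, 69 mm across, 79 mm tall, standing loose. Origin: centre of its underside.
- bead_jar: Bystander: jar of beads with a foil hood, 70 mm across, 93 mm tall, standing loose. Origin: centre of its underside.
Mind the look-alikes: they are no part of the job. What is meant by the cap is not purple, and is the smaller of those in its own colour.

How it is judged:
By the outcome, as a careful person would: the job done as asked, in the order asked, and still so for the second after the job is handed in, while the arm keeps its last pose, push and grip.
It also fails if it takes over 56 s, if anything falls off the work surface, if the arm or the gripper's body presses on something with over 40 N, if the wrist force passes 120 N, or if a joint passes its speed limit or range.

### The arm

A 6-joint arm with a two-finger parallel gripper is mounted at the origin on a cart in front of the work surface, level with it; the furniture and walls round the work are solid. World frame = base frame: x ahead of the robot, y to its left, z up, the work surface at z = 0. Lengths are in m, angles in rad, forces in N, time in s.
With the tool pointing down it reaches from about 0.375 to 0.975 m from the base axis. Payload 3.8 kg.
Tool frame: the origin (TCP) lies midway between the tips of the shut fingers; the grasp point (between the pads) lies 19 mm behind it; z points along the fingers, y is the line along which they close (so a half turn about z gives the same grasp; the last joint's range is limited). The gripper opens to 85 mm and grips with 20 to 120 N. Pads are 22 mm wide; open, the fingers measure 114 mm over their backs; the gripper's body (76 mm by 85 mm) begins 54 mm behind the grasp point. The pads swing forward as they close: fully open they stand 13 mm farther back than shut.
Start: joints at [1.291, 0.264, 1.604, -0, 1.274, -0.037], TCP at [0.162, 0.655, 0.231] pointing down, gripper open.
Joint ranges: [-2.63, 2.63], [-0.94, 2.18], [0.31, 2.57], [-1.31, 4.45], [0, 2.66], [-2.55, 2.55]. Speed limits (rad/s): [2.57, 2.57, 3.14, 3.14, 3.14, 3.14].

### API

Orientations are given as a rotation vector (axis times angle).
In Python, from workcell import bot, read_camera, camera_info, ticket gives the robot as it stands.
- The arm moves only by the tool servo_tool, never from a script. Its argument "targets" is a list of rows, each an object of numbers: "hand": the closure, from -1 (fully open) to 1 (shut); "x", "y", "z": the shift along the tool's x, y, z as a fraction of full scale; "roll": the turn about the tool's z as a fraction of full scale. In form: [{"hand": .., "x": .., "y": .., "z": .., "roll": ..}, ...]. A call has 1 to 10 rows; each row is the pose to reach, as a shift and turn from the pose commanded when the call began, along the tool's axes at that moment, turning the shorter way round; what a row does not reach only later rows make up. Full scale, the value 1, is 50 cm for a shift and 180 degrees for a turn. A row lasts 1/12 s, in which the tool goes at most 41.7 mm and 7.16 degrees, less where a joint would pass 70% of its speed; a pose out of reach is approached as far as the arm can. A call with a number of a shift or a turn outside -1 to 1 is refused whole. A call with a gripper value outside its range is refused whole. The fingers move at their own pace and stop on an object; "grip_force" is the grip in N (left out, the last holds). Time passes only in rows, so rows that repeat a pose let the fingers close. It gives the time, the measured TCP pose, the force, the opening and the grip force at its end, in the units of the state.
- bot.read_state(): the state, without advancing time (a new reading comes with each control period).
- read_camera(name): name is "scene" or "side" or "wrist"; returns the picture (400x640x3 uint8, red, green, blue); there is no depth.
- camera_info(name): a dict with "fx", "fy", "cx", "cy" (pixels), "k1" (the pictures are not rectified: a ray, as slopes to the right and down, at radius r is drawn at 1 + k1 r^2 times it, then the intrinsics apply), "eye" and "orientation" of the camera in the world; the wrist camera has in their place "T_tool_cam" (4x4, takes a point from camera to tool coordinates, whose origin is the TCP and whose axes are the flange's). Camera axes: x right, y down, z forward; pixel columns grow to the right and rows downward; lengths in m; the calibration is good to about 2 mm. A picture is of the moment at which its call begins: read the wrist's pose just before it. camera_info takes no time and is no camera call.
- ticket.finish_job(): hands the job in; it is judged then, once.
The state is a dict: "time": time; "q": joint angles; "joint_vel": joint speeds; "joint_torque": joint torques, N m; "tool_pos": TCP position; "tcp_rot": TCP orientation; "wrist_force": force on the tool from outside, world axes, zero at the start; "torque": the same for the moment, N m; "width": opening from 0.0 (shut) to 1.0 (fully open); "grip_force": force on a finger pad.
Only numpy, scipy, OpenCV 4.12 (cv2) and the standard library are available. Lean on these libraries where they do the work, as an engineer would, in place of code of your own. Each camera call takes 0.05 s, during which the arm holds its last target. There are 200 camera calls.

## Working session

There is one attempt and no reset: what is moved stays moved. The work goes in short steps, Python scripts to look and compute and a tool call to move; the robot and the scene stay as the last step left them, time stands still between calls to the robot, and variables do not carry over. Pictures are saved under pics/ and viewed, at most 10 in all, crops included, and the job is handed in when it is done.

Besides the shell and the picture viewer there is one more tool, called after "Emit:" as name(argument=value, ...) on one line, values as JSON. servo_tool: Moves the arm, as the interface text tells. Its arguments: {"type":"object","properties":{"targets":{"type":"array"},"grip_force":{"type":"number"}},"required":["targets"]}

```bash
mkdir -p pics; ls
python3 - <<'E'
from workcell import bot, read_camera, camera_info
import cv2,numpy as np
s=bot.read_state(); print({k:np.round(v,3) for k,v in s.items()})
for n in ("scene","side"):
    cv2.imwrite(f"pics/{n}0.png",read_camera(n)[:,:,::-1]); print(n,camera_info(n))
print(camera_info("wrist"))
E
```

```text
pics
{'time': np.float64(0.0), 'q': array([ 1.291,  0.265,  1.605, -0.   ,  1.274, -0.037]), 'joint_vel': array([-0.001,  0.001,  0.001,  0.   , -0.   , -0.   ]), 'joint_torque': array([ 2.0000e-03, -5.1511e+01, -3.6732e+01, -0.0000e+00,  1.3000e-02,
        0.0000e+00]), 'tool_pos': array([0.162, 0.654, 0.23 ]), 'tcp_rot': array([-0.38 , -3.118,  0.004]), 'wrist_force': array([ 1.364, -0.105, -0.972]), 'torque': array([-0.04 ,  0.018, -0.039]), 'grip_force': np.float64(0.0), 'width': np.float64(1.0)}
scene {'fx': 489.21669007899806, 'fy': 489.21669007899806, 'cx': 325.96393299650987, 'cy': 197.33376564827654, 'k1': -0.0692570430241244, 'eye': array([-0.93723745, -0.75476528,  0.97453686]), 'orientation': array([-1.77727946,  1.10977394, -0.6691735 ])}
side {'fx': 513.4776452516352, 'fy': 513.4776452516352, 'cx': 317.8343195676932, 'cy': 203.0287138733738, 'k1': -0.006461981349190685, 'eye': array([0.45088734, 1.39998416, 1.33194817]), 'orientation': array([-0.10343389,  2.8244648 , -1.30913289])}
{'fx': 313.7498756493295, 'fy': 313.7498756493295, 'cx': 319.2498631449598, 'cy': 195.8592812060898, 'k1': -0.03979502882135658, 'T_tool_cam': array([[-5.96358131e-05, -9.48000654e-01, -3.18268372e-01,
         8.23627700e-02],
       [ 9.99999952e-01, -1.53192422e-04,  2.68926208e-04,
        -5.39338733e-04],
       [-3.03698524e-04, -3.18268340e-01,  9.48000618e-01,
        -1.41942123e-01],
       [ 0.00000000e+00,  0.00000000e+00,  0.00000000e+00,
         1.00000000e+00]])}
```

View pics/scene0.png

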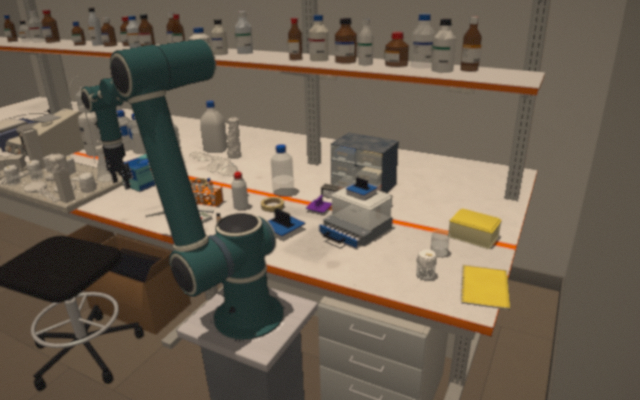

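View pics/side0.png

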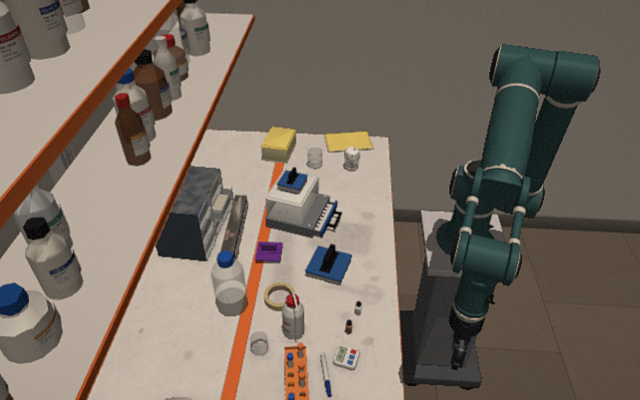

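The side view shows the blue cap on the box at about (292,180) and the drawer with its black pull at (335,218). The scene view shows them at (361,188) and (341,235). These could be mistaken for the cap:
- **Larger blue cap:** lying on the bench, side (328,263), scene (283,225).
- **Purple cap:** side (268,251), scene (320,205).

By the description I choose the small blue cap on the collar, and will check it in a close crop.

```bash
cat > h.py <<'E'
import cv2,numpy as np
from scipy.spatial.transform import Rotation as R
from workcell import bot, read_camera, camera_info
def cam(n,s=None):
    c=camera_info(n); K=np.array([[c['fx'],0,c['cx']],[0,c['fy'],c['cy']],[0,0,1]]); d=np.array([c['k1'],0,0,0.])
    if n!='wrist': return K,d,R.from_rotvec(c['orientation']).as_matrix(),np.array(c['eye'])
    T=np.array(c['T_tool_cam']); Rt=R.from_rotvec(s['tcp_rot']).as_matrix()
    return K,d,Rt@T[:3,:3],Rt@T[:3,3]+s['tool_pos']
def rays(C,uv):
    K,d,Rc,e=C
    n=cv2.undistortPoints(np.float64(uv).reshape(-1,1,2),K,d).reshape(-1,2)
    return np.c_[n,np.ones(len(n))]@Rc.T
def onz(C,uv,z):
    r=rays(C,uv); return C[3]+r*((z-C[3][2])/r[:,2])[:,None]
def tri(C1,u1,C2,u2):
    a=rays(C1,u1)[0];b=rays(C2,u2)[0]
    t=np.linalg.lstsq(np.c_[a,-b],C2[3]-C1[3],rcond=None)[0]
    p=C1[3]+a*t[0];q=C2[3]+b*t[1]; return (p+q)/2,np.linalg.norm(p-q)
def proj(C,P):
    K,d,Rc,e=C; return cv2.projectPoints(np.float64(P).reshape(-1,1,3),cv2.Rodrigues(Rc.T)[0],-Rc.T@e,K,d)[0].reshape(-1,2)
E
python3 - <<'E'
from h import *
a=cv2.imread('pics/side0.png')[155:245,255:355]; b=cv2.imread('pics/scene0.png')[165:255,305:405]
cv2.imwrite('pics/crop0.png',cv2.resize(np.vstack([np.hstack([a,b])]),None,fx=4,fy=4,interpolation=cv2.INTER_CUBIC))
for n in('side','scene'):
    hsv=cv2.cvtColor(cv2.imread(f'pics/{n}0.png'),cv2.COLOR_BGR2HSV)
    m=cv2.inRange(hsv,(98,130,50),(118,255,255))
    k,l,st,ce=cv2.connectedComponentsWithStats(m)
    print(n,[(st[i].tolist(),np.round(ce[i],1).tolist()) for i in range(1,k) if st[i,4]>30])
E
```

```text
side [([118, 69, 16, 15, 124], [126.6, 77.0]), ([278, 171, 29, 18, 250], [292.3, 180.5]), ([320, 201, 17, 36, 87], [327.8, 218.6]), ([306, 247, 45, 34, 753], [328.7, 264.3]), ([218, 250, 15, 17, 208], [225.0, 258.6]), ([0, 283, 28, 32, 661], [11.1, 299.0]), ([325, 381, 6, 15, 48], [327.8, 387.7])]
scene [([420, 15, 9, 5, 36], [424.0, 17.3]), ([121, 127, 6, 8, 34], [123.7, 130.2]), ([277, 145, 7, 7, 42], [280.1, 148.1]), ([128, 159, 21, 21, 179], [137.4, 164.5]), ([140, 182, 13, 7, 33], [146.0, 184.9]), ([348, 185, 27, 9, 125], [361.1, 189.0]), ([271, 218, 32, 17, 233], [285.3, 226.3]), ([321, 226, 35, 20, 168], [338.0, 235.6])]
```

View pics/crop0.png

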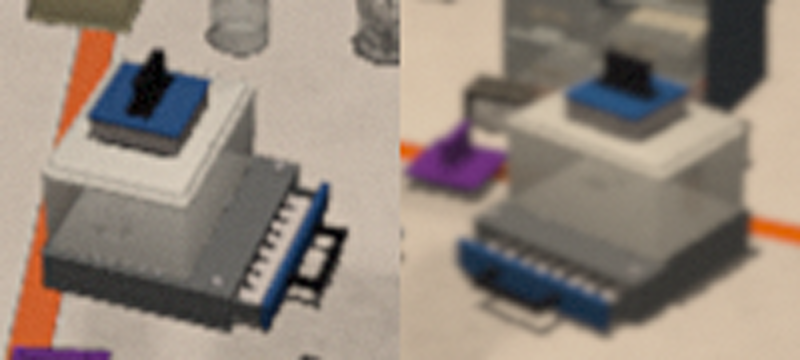

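The crop confirms a small blue plate with a black fin on the white collar. The drawer stands out towards the robot with its pull at its front, and the purple and larger blue caps are separate. Next I measure on planes of known height.

Run:
```python
from h import *
S=cam('side');W=cam('scene')
f=lambda p:np.float64(p)/4+[255-.4,155-.4]
g=lambda p:(np.float64(p)-[400,0])/4+[305-.4,165-.4]
r=lambda n,x:print(n,np.round(x,3).tolist())
r('cap top side',onz(S,f([(125,62),(210,80),(187,135),(92,112)]),.176))
r('cap top scene',onz(W,g([(615,78),(690,95),(650,122),(566,98)]),.176))
r('plinth top side',onz(S,f([(298,165),(42,255),(238,308)]),.048))
r('lid side',onz(S,f([(255,85),(185,203),(45,175)]),.146))
r('drawer face top side',onz(S,f([(328,183),(270,303)]),.045))
r('pull side',onz(S,f([(347,230),(312,303)]),.032))
r('drawer top scene',onz(W,g([(458,240),(610,296)]),.045))
r('pull scene',onz(W,g([(478,290),(556,325)]),.026))
r('fin tri',tri(S,f([(155,52)]),W,g([(628,55)]))[0])
```

```text
cap top side [[0.678, -0.143, 0.176], [0.596, -0.122, 0.176], [0.609, -0.038, 0.176], [0.699, -0.065, 0.176]]
cap top scene [[0.665, -0.076, 0.176], [0.659, -0.156, 0.176], [0.589, -0.144, 0.176], [0.604, -0.051, 0.176]]
plinth top side [[0.513, -0.159, 0.048], [0.745, -0.009, 0.048], [0.557, 0.049, 0.048]]
lid side [[0.556, -0.157, 0.146], [0.606, 0.021, 0.146], [0.736, -0.008, 0.146]]
drawer face top side [[0.483, -0.137, 0.045], [0.528, 0.037, 0.045]]
pull side [[0.462, -0.084, 0.032], [0.49, 0.02, 0.032]]
drawer top scene [[0.52, 0.025, 0.045], [0.486, -0.15, 0.045]]
pull scene [[0.473, -0.02, 0.026], [0.447, -0.113, 0.026]]
fin tri [0.642, -0.101, 0.217]
```

Emit:
servo_tool(targets=[{"hand": 0,"x": 0,"y": 0,"z": -0.1,"roll": 0},{"hand": 0,"x": 0,"y": 0,"z": -0.2,"roll": 0.02},{"hand": 0.5,"x": -0.05,"y": -0.06,"z": -0.3,"roll": 0.05},{"hand": 1,"x": -0.1,"y": -0.12,"z": -0.32,"roll": 0.09},{"hand": 1,"x": -0.15,"y": -0.18,"z": -0.34,"roll": 0.12},{"hand": 1,"x": -0.2,"y": -0.24,"z": -0.34,"roll": 0.16},{"hand": 1,"x": -0.25,"y": -0.3,"z": -0.34,"roll": 0.2},{"hand": 1,"x": -0.3,"y": -0.36,"z": -0.34,"roll": 0.23},{"hand": 1,"x": -0.35,"y": -0.42,"z": -0.34,"roll": 0.26},{"hand": 1,"x": -0.4,"y": -0.47,"z": -0.34,"roll": 0.29}])

```text
time: 0.93
tool_pos: [0.2961, 0.3836, 0.4011]
tcp_rot: [1.719, 2.63, -0.0]
wrist_force: [1.1, 0.4, -0.2]
width: -0.003
grip_force: 0.0
```

```bash
cat > st.py <<'E'
from h import *
s=bot.read_state(); M=R.from_rotvec(s['tcp_rot']).as_matrix()
print({k:np.round(s[k],4).tolist() for k in('time','q','tool_pos','wrist_force','width','grip_force')}); print('toolx',M[:,0].round(3),'tooly',M[:,1].round(3),'z',M[:,2].round(3),'yawy',np.arctan2(M[1,1],M[0,1]).round(4))
def to(p,yaw=None):
    d=M.T@(np.array(p)-s['tool_pos'])/.5; y=np.arctan2(M[1,1],M[0,1])
    print('move',d.round(4), 'roll',None if yaw is None else round(-(yaw-y)/np.pi,4))
E
python3 -c "
from st import *
to((.53,-.03,.40),-.26)
S=cam('side');print(onz(S,[(315,167),(352,168),(328,263),(268,251),(358,313),(349,332),(292,335),(259,352),(346,365)],0).round(3))"
```

```text
{'time': 0.9333, 'q': [0.8621, -0.1611, 1.7442, -0.0, 1.5586, 0.449], 'tool_pos': [0.2961, 0.3836, 0.4011], 'wrist_force': [1.0574, 0.3735, -0.2352], 'width': -0.003, 'grip_force': 0.0}
toolx [-0.401  0.916 -0.   ] tooly [ 0.916  0.401 -0.   ] z [-0. -0. -1.] yawy 0.4131
move [-0.9454  0.0964  0.0023] roll 0.2142
[[ 0.588 -0.411  0.   ]
 [ 0.427 -0.416 -0.   ]
 [ 0.499  0.155  0.   ]
 [ 0.719  0.113  0.   ]
 [ 0.391  0.366  0.   ]
 [ 0.418  0.441  0.   ]
 [ 0.593  0.465  0.   ]
 [ 0.685  0.532  0.   ]
 [ 0.424  0.557  0.   ]]
```

Emit:
servo_tool(targets=[{"hand": 1,"x": -0.08,"y": 0.01,"z": 0,"roll": 0.035},{"hand": 1,"x": -0.16,"y": 0.02,"z": 0,"roll": 0.07},{"hand": 1,"x": -0.24,"y": 0.03,"z": 0,"roll": 0.1},{"hand": 1,"x": -0.32,"y": 0.04,"z": 0,"roll": 0.13},{"hand": 1,"x": -0.4,"y": 0.05,"z": 0,"roll": 0.16},{"hand": 1,"x": -0.48,"y": 0.06,"z": 0,"roll": 0.19},{"hand": 1,"x": -0.56,"y": 0.07,"z": 0,"roll": 0.214},{"hand": 1,"x": -0.64,"y": 0.08,"z": 0,"roll": 0.214},{"hand": 1,"x": -0.72,"y": 0.09,"z": 0,"roll": 0.214},{"hand": 1,"x": -0.8,"y": 0.096,"z": 0,"roll": 0.214}])

```text
time: 1.77
tool_pos: [0.5025, 0.0374, 0.4008]
tcp_rot: [-2.486, -1.92, 0.0]
wrist_force: [1.0, 1.0, 0.8]
width: -0.004
grip_force: 0.0
```

Emit:
servo_tool(targets=[{"hand": 1,"x": -0.07,"y": 0.01,"z": 0,"roll": 0},{"hand": 1,"x": -0.1,"y": 0.01,"z": 0,"roll": 0},{"hand": 1,"x": -0.1,"y": 0.01,"z": 0,"roll": 0},{"hand": 1,"x": -0.1,"y": 0.01,"z": 0,"roll": 0},{"hand": 1,"x": -0.1,"y": 0.01,"z": 0,"roll": 0}])

```text
time: 2.18
tool_pos: [0.4941, -0.0096, 0.401]
tcp_rot: [-2.486, -1.92, -0.0]
wrist_force: [-0.4, 1.0, 0.4]
width: 0.003
grip_force: 0.0
```

```bash
python3 -c "
from st import *
im=read_camera('wrist')[:,:,::-1]; cv2.imwrite('pics/w1.png',im)
np.savez('w1.npz',p=s['tool_pos'],r=s['tcp_rot'])"
```

```text
{'time': 2.1833, 'q': [-0.0704, -0.142, 1.7278, 0.0007, 1.556, 0.1848], 'tool_pos': [0.4941, -0.0096, 0.401], 'wrist_force': [-0.3928, 0.9591, 0.3542], 'width': 0.003, 'grip_force': 0.0}
toolx [0.252 0.968 0.001] tooly [ 0.968 -0.252 -0.   ] z [-0.     0.001 -1.   ] yawy -0.2552
```

View pics/w1.png

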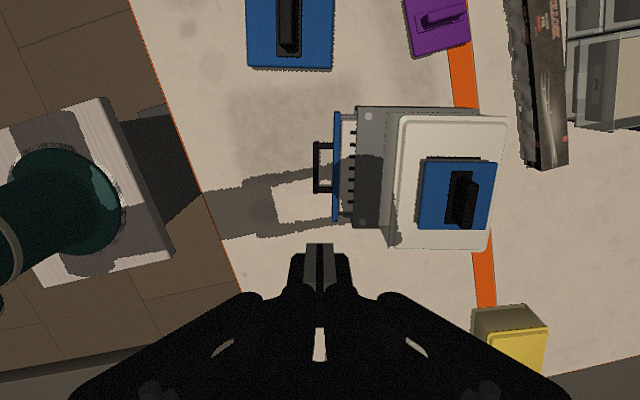

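The wrist view from above shows the box almost square to the image. The cap is at (458,195) with its fin top at about (461,200), the drawer face at (336,167) and the pull bar at (316,168). The larger blue cap (289,30) and the purple cap (436,25) are well away.

```bash
cat > meas.py <<'E'
from h import *
def meas(f,npz,boxes,capz=.176):
    im=cv2.imread(f); d=np.load(npz); C=cam('wrist',dict(tool_pos=d['p'],tcp_rot=d['r']))
    hsv=cv2.cvtColor(im,cv2.COLOR_BGR2HSV)
    blue=cv2.inRange(hsv,(98,120,40),(122,255,255)); blk=cv2.inRange(im,(0,0,0),(55,55,55))
    for n,(x0,y0,x1,y1),z,m in boxes:
        z0=np.zeros_like(blue); z0[y0:y1,x0:x1]=(blue if m=='b' else blk if m=='k' else blue|blk)[y0:y1,x0:x1]
        k,l,st,_=cv2.connectedComponentsWithStats(z0); i=1+st[1:,4].argmax()
        c=np.argwhere(l==i)[:,::-1]
        P=onz(C,c,z)[:,:2]; r=cv2.minAreaRect(P.astype(np.float32)*1000)
        print(n,'px',st[i].tolist(),'centre',np.round(np.array(r[0])/1000,4),'size',np.round(r[1],1),'ang',round(np.radians(r[2]),3),round(np.radians(r[2]-90),3))
E
python3 - <<'E'
from meas import *
meas('pics/w1.png','w1.npz',[('cap',(412,150,500,235),.176,'bk'),('fintop',(440,165,485,235),.212,'k'),('face',(331,105,343,235),.045,'b'),('pull',(308,138,322,197),.032,'k')])
E
```

```text
cap px [414, 156, 83, 74, 4989] centre [ 0.6454 -0.0896] size [94.8 94.3] ang 1.304 -0.266
fintop px [444, 171, 35, 58, 1523] centre [ 0.6396 -0.0836] size [68.1 34.2] ang 1.312 -0.259
face px [332, 112, 9, 110, 626] centre [ 0.509 -0.055] size [181.9  10.5] ang 1.307 -0.263
pull px [313, 141, 9, 53, 348] centre [ 0.4795 -0.0474] size [88.8 13.7] ang 1.317 -0.254
```

```bash
python3 -c "
from st import *
to((.430,-.034,.015),-.261)"
```

```text
{'time': 2.2333, 'q': [-0.0696, -0.1421, 1.7276, 0.0006, 1.5561, 0.1847], 'tool_pos': [0.4942, -0.0093, 0.4012], 'wrist_force': [-0.0353, 0.8056, 0.032], 'width': -0.0006, 'grip_force': 0.0}
toolx [0.252 0.968 0.001] tooly [ 0.968 -0.252 -0.   ] z [-0.     0.001 -1.   ] yawy -0.2543
move [-0.0806 -0.1116  0.7723] roll 0.0021
```

Emit:
servo_tool(targets=[{"hand": 1,"x": -0.03,"y": -0.05,"z": 0.05,"roll": 0.002},{"hand": 1,"x": -0.06,"y": -0.1,"z": 0.12,"roll": 0.002},{"hand": 1,"x": -0.08,"y": -0.112,"z": 0.2,"roll": 0.002},{"hand": 1,"x": -0.08,"y": -0.112,"z": 0.28,"roll": 0.002},{"hand": 1,"x": -0.08,"y": -0.112,"z": 0.36,"roll": 0.002},{"hand": 1,"x": -0.08,"y": -0.112,"z": 0.44,"roll": 0.002},{"hand": 1,"x": -0.08,"y": -0.112,"z": 0.52,"roll": 0.002},{"hand": 1,"x": -0.08,"y": -0.112,"z": 0.6,"roll": 0.002},{"hand": 1,"x": -0.08,"y": -0.112,"z": 0.66,"roll": 0.002},{"hand": 1,"x": -0.08,"y": -0.112,"z": 0.68,"roll": 0.002}])

```text
time: 3.07
tool_pos: [0.4256, -0.0329, 0.0565]
tcp_rot: [-2.485, -1.912, 0.009]
wrist_force: [-1.1, 0.6, 0.3]
width: -0.003
grip_force: 0.0
```

Emit:
servo_tool(targets=[{"hand": 1,"x": 0,"y": 0,"z": 0.04,"roll": 0},{"hand": 1,"x": 0,"y": 0,"z": 0.07,"roll": 0},{"hand": 1,"x": 0,"y": 0,"z": 0.09,"roll": 0},{"hand": 1,"x": 0,"y": 0,"z": 0.09,"roll": 0},{"hand": 1,"x": 0,"y": 0,"z": 0.09,"roll": 0}])

```text
time: 3.48
tool_pos: [0.4305, -0.0344, 0.0169]
tcp_rot: [2.491, 1.914, 0.0]
wrist_force: [-0.0, 0.1, 0.2]
width: 0.001
grip_force: 0.0
```

```bash
python3 -c "
from st import *
im=read_camera('wrist')[:,:,::-1]; cv2.imwrite('pics/w2.png',im)
to((.499-.0145*.966,-.0526+.0145*.258,.016),-.261)"
```

```text
{'time': 3.4833, 'q': [-0.1375, 0.0562, 2.2927, 0.0001, 0.7924, 0.1231], 'tool_pos': [0.4305, -0.0344, 0.0169], 'wrist_force': [-0.0093, 0.1008, 0.1564], 'width': 0.0011, 'grip_force': 0.0}
toolx [0.258 0.966 0.   ] tooly [ 0.966 -0.258  0.   ] z [ 0.  0. -1.] yawy -0.2607
move [0.0002 0.1127 0.0018] roll 0.0001
```

View pics/w2.png

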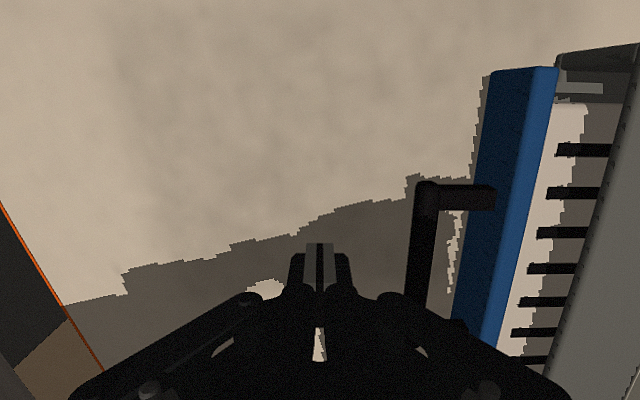

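The shut fingers at (320,270) stand in front of the pull bar at (420,250), at bar height and inside its length. I push slowly along tool +y.

Emit:
servo_tool(targets=[{"hand": 1,"x": 0,"y": 0.015,"z": 0,"roll": 0},{"hand": 1,"x": 0,"y": 0.03,"z": 0,"roll": 0},{"hand": 1,"x": 0,"y": 0.04,"z": 0,"roll": 0},{"hand": 1,"x": 0,"y": 0.05,"z": 0,"roll": 0},{"hand": 1,"x": 0,"y": 0.06,"z": 0,"roll": 0},{"hand": 1,"x": 0,"y": 0.07,"z": 0,"roll": 0},{"hand": 1,"x": 0,"y": 0.08,"z": 0,"roll": 0},{"hand": 1,"x": 0,"y": 0.09,"z": 0,"roll": 0},{"hand": 1,"x": 0,"y": 0.095,"z": 0,"roll": 0},{"hand": 1,"x": 0,"y": 0.095,"z": 0,"roll": 0}])

```text
time: 4.37
tool_pos: [0.4765, -0.0474, 0.0162]
tcp_rot: [2.492, 1.912, 0.0]
wrist_force: [0.0, 0.8, -1.1]
width: 0.003
grip_force: 0.0
```

Emit:
servo_tool(targets=[{"hand": 1,"x": 0,"y": 0.004,"z": 0,"roll": 0},{"hand": 1,"x": 0,"y": 0.008,"z": 0,"roll": 0},{"hand": 1,"x": 0,"y": 0.012,"z": 0,"roll": 0},{"hand": 1,"x": 0,"y": 0.012,"z": 0,"roll": 0}])

```text
time: 4.7
tool_pos: [0.4818, -0.0488, 0.0162]
tcp_rot: [2.492, 1.913, 0.0]
wrist_force: [-1.3, -0.3, 0.2]
width: -0.001
grip_force: 0.2
```

Emit:
servo_tool(targets=[{"hand": 1,"x": 0,"y": 0.004,"z": 0,"roll": 0},{"hand": 1,"x": 0,"y": 0.008,"z": 0,"roll": 0},{"hand": 1,"x": 0,"y": 0.008,"z": 0,"roll": 0}])

```text
time: 4.95
tool_pos: [0.4859, -0.0498, 0.0163]
tcp_rot: [2.492, 1.912, 0.0]
wrist_force: [-0.1, 0.3, -0.2]
width: 0.001
grip_force: 0.3
```

Emit:
servo_tool(targets=[{"hand": 1,"x": 0,"y": 0.004,"z": 0,"roll": 0},{"hand": 1,"x": 0,"y": 0.006,"z": 0,"roll": 0},{"hand": 1,"x": 0,"y": 0.006,"z": 0,"roll": 0}])

```text
time: 5.2
tool_pos: [0.4887, -0.0506, 0.0163]
tcp_rot: [2.492, 1.913, 0.0]
wrist_force: [-0.9, 0.3, -0.4]
width: -0.005
grip_force: 0.3
```

```bash
python3 -c "
from st import *
im=read_camera('wrist')[:,:,::-1]; cv2.imwrite('pics/w3.png',im)"
```

```text
{'time': 5.2, 'q': [-0.1538, 0.1628, 2.1728, -0.0, 0.8057, 0.1079], 'tool_pos': [0.4887, -0.0506, 0.0163], 'wrist_force': [-0.87, 0.3293, -0.4486], 'width': -0.0048, 'grip_force': 0.345}
toolx [0.259 0.966 0.   ] tooly [ 0.966 -0.259  0.   ] z [ 0. -0. -1.] yawy -0.2616
```

View pics/w3.png

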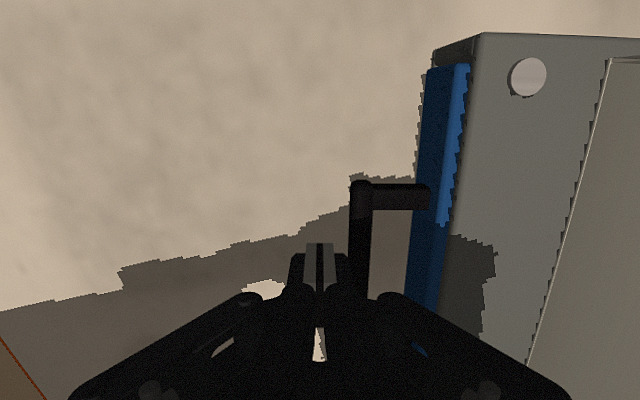

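The drawer is nearly home: the blue face at (440,190) sits almost against the plinth, and the finger touches the bar at (350,270). I keep pushing until the force rises at the stop.

Emit:
servo_tool(targets=[{"hand": 1,"x": 0,"y": 0.003,"z": 0,"roll": 0},{"hand": 1,"x": 0,"y": 0.005,"z": 0,"roll": 0},{"hand": 1,"x": 0,"y": 0.005,"z": 0,"roll": 0}])

```text
time: 5.5
tool_pos: [0.491, -0.0512, 0.0163]
tcp_rot: [2.492, 1.913, 0.0]
wrist_force: [-1.6, -0.4, 0.9]
width: -0.004
grip_force: 0.4
```

Emit:
servo_tool(targets=[{"hand": 1,"x": 0,"y": 0.003,"z": 0,"roll": 0},{"hand": 1,"x": 0,"y": 0.005,"z": 0,"roll": 0},{"hand": 1,"x": 0,"y": 0.005,"z": 0,"roll": 0}])

```text
time: 5.75
tool_pos: [0.4928, -0.0517, 0.0162]
tcp_rot: [-2.492, -1.912, 0.001]
wrist_force: [-3.6, 0.9, 1.7]
width: 0.003
grip_force: 1.6
```

Force is beginning to rise. I press a little further.

Emit:
servo_tool(targets=[{"hand": 1,"x": 0,"y": 0.003,"z": 0,"roll": 0},{"hand": 1,"x": 0,"y": 0.005,"z": 0,"roll": 0},{"hand": 1,"x": 0,"y": 0.005,"z": 0,"roll": 0}])

```text
time: 6.0
tool_pos: [0.4929, -0.0517, 0.0159]
tcp_rot: [-2.489, -1.91, 0.006]
wrist_force: [-8.7, 2.7, 7.6]
width: -0.006
grip_force: 4.8
```

Emit:
servo_tool(targets=[{"hand": 1,"x": 0,"y": 0.003,"z": 0,"roll": 0},{"hand": 1,"x": 0,"y": 0.004,"z": 0,"roll": 0},{"hand": 1,"x": 0,"y": 0.004,"z": 0,"roll": 0}])

```text
time: 6.25
tool_pos: [0.4929, -0.0518, 0.0155]
tcp_rot: [-2.486, -1.908, 0.01]
wrist_force: [-13.8, 4.0, 10.9]
width: -0.007
grip_force: 7.0
```

The tool stopped while the force rose to 14 N, so the drawer is home. I back off, rise and open.

Emit:
servo_tool(targets=[{"hand": 1,"x": 0,"y": -0.02,"z": 0,"roll": 0},{"hand": 1,"x": 0,"y": -0.05,"z": 0,"roll": 0},{"hand": 1,"x": 0,"y": -0.09,"z": 0,"roll": 0},{"hand": 1,"x": 0,"y": -0.1,"z": -0.03,"roll": 0},{"hand": 0,"x": 0,"y": -0.1,"z": -0.1,"roll": 0},{"hand": -1,"x": 0,"y": -0.1,"z": -0.18,"roll": 0},{"hand": -1,"x": 0,"y": -0.1,"z": -0.26,"roll": 0},{"hand": -1,"x": 0,"y": -0.1,"z": -0.34,"roll": 0},{"hand": -1,"x": 0,"y": -0.1,"z": -0.42,"roll": 0},{"hand": -1,"x": 0,"y": -0.1,"z": -0.5,"roll": 0}])

```text
time: 7.08
tool_pos: [0.4497, -0.0401, 0.2689]
tcp_rot: [2.49, 1.911, 0.004]
wrist_force: [0.7, 0.4, -0.2]
width: 0.849
grip_force: 0.0
```

```bash
python3 -c "
from st import *
to((.643,-.031,.34),-.261)"
```

```text
{'time': 7.0833, 'q': [-0.1441, -0.1961, 2.0095, -0.0002, 1.3246, 0.1176], 'tool_pos': [0.4497, -0.0401, 0.2689], 'wrist_force': [0.7019, 0.3606, -0.1923], 'width': 0.8485, 'grip_force': 0.0}
toolx [0.259 0.966 0.   ] tooly [ 0.966 -0.259  0.004] z [ 0.004 -0.001 -1.   ] yawy -0.2617
move [ 0.1177  0.3692 -0.1408] roll -0.0002
```

Emit:
servo_tool(targets=[{"hand": -1,"x": 0,"y": 0,"z": -0.07,"roll": 0},{"hand": -1,"x": 0,"y": 0.06,"z": -0.14,"roll": 0},{"hand": -1,"x": 0,"y": 0.14,"z": -0.14,"roll": 0},{"hand": -1,"x": 0,"y": 0.22,"z": -0.14,"roll": 0},{"hand": -1,"x": 0,"y": 0.3,"z": -0.14,"roll": 0},{"hand": -1,"x": 0,"y": 0.36,"z": -0.14,"roll": 0},{"hand": -1,"x": 0,"y": 0.4,"z": -0.14,"roll": 0},{"hand": -1,"x": 0,"y": 0.4,"z": -0.14,"roll": 0},{"hand": -1,"x": 0,"y": 0.4,"z": -0.14,"roll": 0},{"hand": -1,"x": 0,"y": 0.4,"z": -0.14,"roll": 0}])

```text
time: 7.92
tool_pos: [0.6422, -0.0917, 0.3362]
tcp_rot: [2.492, 1.913, 0.0]
wrist_force: [-1.2, -0.8, -0.1]
width: 1.003
grip_force: 0.0
```

```bash
python3 -c "
from st import *
im=read_camera('wrist')[:,:,::-1]; cv2.imwrite('pics/w4.png',im)
np.savez('w4.npz',p=s['tool_pos'],r=s['tcp_rot'])"
```

```text
{'time': 7.9167, 'q': [-0.1802, 0.1701, 1.5267, -0.0, 1.4447, 0.0815], 'tool_pos': [0.6422, -0.0917, 0.3362], 'wrist_force': [-1.2413, -0.8374, -0.1321], 'width': 1.0025, 'grip_force': 0.0}
toolx [ 0.259  0.966 -0.   ] tooly [ 0.966 -0.259  0.   ] z [ 0. -0. -1.] yawy -0.2617
```

View pics/w4.png

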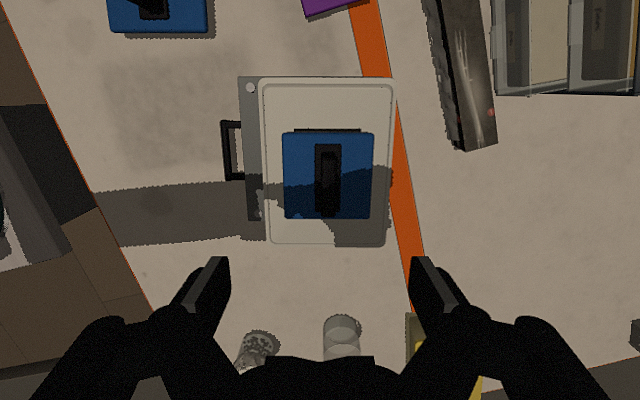

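The cap is centred below the gripper, its plate spanning (283..373, 132..218) and its fin (315..341, 143..216). The drawer shows only its pull at (231,150), with the face shut against the plinth. I measure the centre precisely.

Run:
```python
from meas import *
meas('pics/w4.png','w4.npz',[('cap',(275,131,380,225),.176,'b'),('fintop',(305,140,350,217),.212,'k')])
im=cv2.imread('pics/w4.png').astype(int)
for r in (160,175,190): print(r,im[r,308:348].sum(1).tolist())
print(im[135:222,322].sum(1).tolist())
```

```text
cap px [282, 133, 92, 58, 3229] centre [ 0.6531 -0.0794] size [57.  88.3] ang 1.309 -0.261
fintop px [305, 144, 45, 73, 2633] centre [ 0.65  -0.088] size [65.9 40.3] ang 1.309 -0.262
160 [170, 175, 174, 182, 178, 200, 70, 12, 66, 54, 73, 59, 73, 10, 58, 28, 44, 31, 50, 15, 57, 5, 63, 32, 29, 61, 42, 36, 0, 38, 32, 50, 65, 120, 196, 165, 177, 161, 178, 178]
175 [177, 184, 190, 175, 168, 168, 61, 35, 64, 33, 30, 57, 79, 2, 5, 64, 58, 57, 58, 47, 39, 67, 16, 44, 56, 60, 17, 0, 17, 4, 47, 14, 79, 152, 114, 65, 35, 72, 66, 55]
190 [76, 77, 73, 94, 70, 48, 30, 0, 15, 23, 29, 0, 0, 27, 0, 28, 19, 18, 0, 0, 14, 19, 17, 0, 33, 47, 16, 0, 21, 0, 11, 15, 71, 76, 63, 79, 67, 65, 70, 57]
[175, 185, 178, 156, 167, 186, 182, 187, 144, 56, 55, 81, 41, 43, 74, 61, 64, 32, 10, 0, 0, 21, 1, 23, 9, 58, 11, 45, 43, 54, 44, 42, 17, 50, 44, 30, 24, 50, 22, 11, 5, 35, 36, 37, 44, 44, 34, 56, 61, 10, 56, 16, 13, 28, 12, 0, 18, 14, 0, 0, 2, 9, 19, 3, 2, 24, 0, 6, 5, 5, 40, 18, 0, 0, 5, 0, 0, 4, 1, 0, 6, 31, 61, 66, 149, 352, 397]
```

Run:
```python
from h import *
d=np.load('w4.npz'); C=cam('wrist',dict(tool_pos=d['p'],tcp_rot=d['r'])); M=R.from_rotvec(d['r']).as_matrix()
t=lambda P:((P-d['p'])@M).round(4).tolist()
print('plate edges L R T B (tool)',t(onz(C,[(282.3,175),(373.5,175),(328,132.3),(328,218.8)],.176)))
print('fin edges as z=.212',t(onz(C,[(313.8,175),(340.7,175),(327,143.5),(327,216)],.212)))
im=cv2.imread('pics/w4.png'); c=cv2.resize(im[120:230,270:390],None,fx=5,fy=5,interpolation=cv2.INTER_CUBIC)
cv2.imwrite('pics/c4.png',np.clip(c.astype(float)*3,0,255).astype(np.uint8))
```

```text
plate edges L R T B (tool) [[0.0019, -0.0372, 0.1602], [0.0019, 0.0535, 0.1602], [0.0439, 0.0079, 0.1602], [-0.0452, 0.0086, 0.1602]]
fin edges as z=.212 [[0.0113, -0.0052, 0.1242], [0.0113, 0.0183, 0.1242], [0.0389, 0.0061, 0.1242], [-0.0274, 0.0066, 0.1242]]
```

View pics/c4.png

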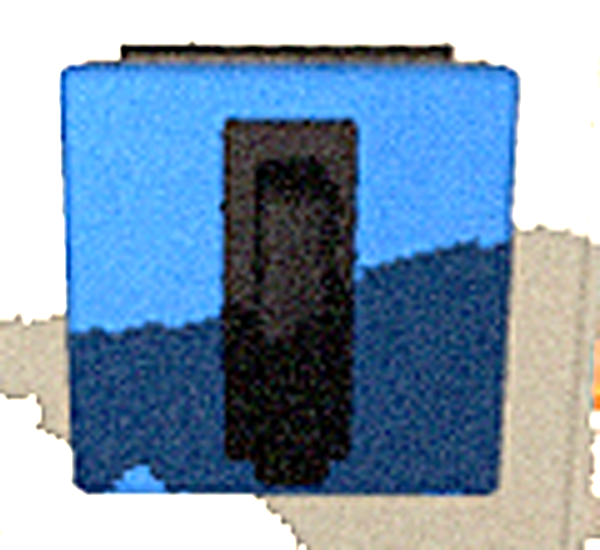

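The plate measures 90.7 x 89.1 mm, which fits 90. The cap centre is 8 mm along tool y from the TCP. A wider foot sits at the fin's base, so I go to TCP z of about 0.187.

Emit:
servo_tool(targets=[{"hand": -1,"x": -0.001,"y": 0.016,"z": 0.02,"roll": 0},{"hand": -1,"x": -0.001,"y": 0.016,"z": 0.08,"roll": 0},{"hand": -1,"x": -0.001,"y": 0.016,"z": 0.14,"roll": 0},{"hand": -1,"x": -0.001,"y": 0.016,"z": 0.2,"roll": 0},{"hand": -1,"x": -0.001,"y": 0.016,"z": 0.24,"roll": 0},{"hand": -1,"x": -0.001,"y": 0.016,"z": 0.27,"roll": 0},{"hand": -1,"x": -0.001,"y": 0.016,"z": 0.29,"roll": 0},{"hand": -1,"x": -0.001,"y": 0.016,"z": 0.298,"roll": 0},{"hand": -1,"x": -0.001,"y": 0.016,"z": 0.298,"roll": 0},{"hand": -1,"x": -0.001,"y": 0.016,"z": 0.298,"roll": 0}])

```text
time: 8.8
tool_pos: [0.6506, -0.0944, 0.1883]
tcp_rot: [2.491, 1.912, 0.002]
wrist_force: [0.8, -1.0, 0.2]
width: 1.0
grip_force: 0.0
```

Emit:
servo_tool(targets=[{"hand": 0,"x": 0,"y": 0,"z": 0,"roll": 0},{"hand": 0.5,"x": 0,"y": 0,"z": 0,"roll": 0},{"hand": 0.6,"x": 0,"y": 0,"z": 0,"roll": 0},{"hand": 0.7,"x": 0,"y": 0,"z": 0,"roll": 0},{"hand": 1,"x": 0,"y": 0,"z": 0,"roll": 0},{"hand": 1,"x": 0,"y": 0,"z": 0,"roll": 0},{"hand": 1,"x": 0,"y": 0,"z": 0,"roll": 0},{"hand": 1,"x": 0,"y": 0,"z": 0,"roll": 0},{"hand": 1,"x": 0,"y": 0,"z": 0,"roll": 0}], grip_force=60)

```text
time: 9.55
tool_pos: [0.6498, -0.0942, 0.1877]
tcp_rot: [-2.492, -1.912, 0.0]
wrist_force: [-3.1, 0.0, 4.4]
width: 0.152
grip_force: 60.7
```

```bash
python3 -c "
from st import *
im=read_camera('wrist')[:,:,::-1]; cv2.imwrite('pics/w5.png',im)
np.savez('w5.npz',p=s['tool_pos'],r=s['tcp_rot'])"
```

```text
{'time': 9.55, 'q': [-0.182, 0.2587, 1.6922, 0.0, 1.1912, 0.0798], 'tool_pos': [0.6498, -0.0942, 0.1877], 'wrist_force': [-3.1157, 0.0198, 4.3704], 'width': 0.1515, 'grip_force': 60.6688}
toolx [0.259 0.966 0.   ] tooly [ 0.966 -0.259 -0.001] z [-0.  0. -1.] yawy -0.2617
```

View pics/w5.png

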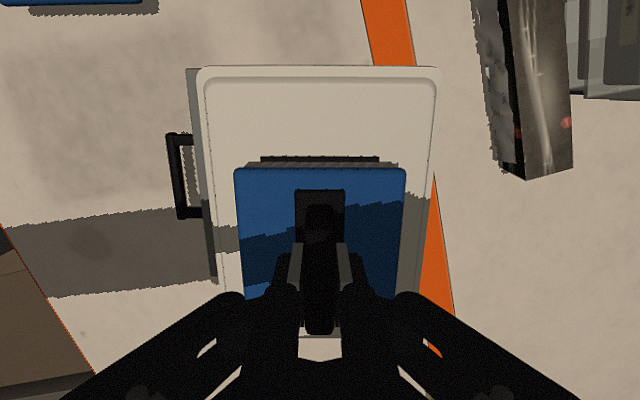

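The pads hold the fin (width 13 mm, 60 N), and the plate is level and still seated. I pull up slowly in 1 mm steps.

Emit:
servo_tool(targets=[{"hand": 1,"x": 0,"y": 0,"z": -0.002,"roll": 0},{"hand": 1,"x": 0,"y": 0,"z": -0.004,"roll": 0},{"hand": 1,"x": 0,"y": 0,"z": -0.006,"roll": 0},{"hand": 1,"x": 0,"y": 0,"z": -0.006,"roll": 0}], grip_force=70)

```text
time: 9.93
tool_pos: [0.6497, -0.0943, 0.1879]
tcp_rot: [-2.491, -1.912, 0.002]
wrist_force: [2.6, -0.7, -11.4]
width: 0.145
grip_force: 68.4
```

Emit:
servo_tool(targets=[{"hand": 1,"x": 0,"y": 0,"z": -0.002,"roll": 0},{"hand": 1,"x": 0,"y": 0,"z": -0.004,"roll": 0},{"hand": 1,"x": 0,"y": 0,"z": -0.004,"roll": 0},{"hand": 1,"x": 0,"y": 0,"z": -0.004,"roll": 0}])

```text
time: 10.27
tool_pos: [0.6492, -0.0941, 0.1912]
tcp_rot: [-2.491, -1.912, 0.002]
wrist_force: [0.6, -0.5, -12.3]
width: 0.148
grip_force: 68.4
```

Emit:
servo_tool(targets=[{"hand": 1,"x": 0,"y": 0,"z": -0.001,"roll": 0},{"hand": 1,"x": 0,"y": 0,"z": -0.002,"roll": 0},{"hand": 1,"x": 0,"y": 0,"z": -0.002,"roll": 0},{"hand": 1,"x": 0,"y": 0,"z": -0.002,"roll": 0}])

```text
time: 10.6
tool_pos: [0.6515, -0.0946, 0.1961]
tcp_rot: [2.49, 1.911, 0.004]
wrist_force: [-0.3, -1.1, -0.6]
width: 0.147
grip_force: 69.9
```

Emit:
servo_tool(targets=[{"hand": 1,"x": 0,"y": 0,"z": -0.001,"roll": 0},{"hand": 1,"x": 0,"y": 0,"z": -0.002,"roll": 0},{"hand": 1,"x": 0,"y": 0,"z": -0.002,"roll": 0},{"hand": 1,"x": 0,"y": 0,"z": -0.002,"roll": 0}])

```text
time: 10.93
tool_pos: [0.6504, -0.0944, 0.1951]
tcp_rot: [2.492, 1.912, 0.001]
wrist_force: [0.2, -0.1, -2.0]
width: 0.151
grip_force: 69.9
```

It broke free gently, about 7 mm up with only its weight left. I raise it to 15 mm.

Emit:
servo_tool(targets=[{"hand": 1,"x": 0,"y": 0,"z": -0.004,"roll": 0},{"hand": 1,"x": 0,"y": 0,"z": -0.008,"roll": 0},{"hand": 1,"x": 0,"y": 0,"z": -0.012,"roll": 0},{"hand": 1,"x": 0,"y": 0,"z": -0.015,"roll": 0},{"hand": 1,"x": 0,"y": 0,"z": -0.015,"roll": 0},{"hand": 1,"x": 0,"y": 0,"z": -0.015,"roll": 0},{"hand": 1,"x": 0,"y": 0,"z": -0.015,"roll": 0}])

```text
time: 11.52
tool_pos: [0.65, -0.0943, 0.2017]
tcp_rot: [-2.492, -1.913, 0.0]
wrist_force: [0.4, -0.3, -2.2]
width: 0.145
grip_force: 69.9
```

```bash
python3 -c "
from st import *
im=read_camera('wrist')[:,:,::-1]; sd=read_camera('side')[:,:,::-1]; cv2.imwrite('pics/w6.png',im); cv2.imwrite('pics/s6.png',sd)
a=np.vstack([cv2.imread('pics/w5.png')[130:400,150:480],im[130:400,150:480]]); b=cv2.resize(sd[150:240,250:350],None,fx=4.5,fy=4.5,interpolation=cv2.INTER_CUBIC)
c=np.zeros((540,780,3),np.uint8); c[:540,:330]=a; c[:405,330:]=b
cv2.imwrite('pics/v6.png',c)"
```

```text
{'time': 11.5167, 'q': [-0.182, 0.249, 1.6778, -0.0, 1.215, 0.0797], 'tool_pos': [0.65, -0.0943, 0.2017], 'wrist_force': [0.3822, -0.3449, -2.1932], 'width': 0.1449, 'grip_force': 69.8986}
toolx [ 0.259  0.966 -0.   ] tooly [ 0.966 -0.259 -0.   ] z [-0. -0. -1.] yawy -0.2616
```

View pics/v6.png

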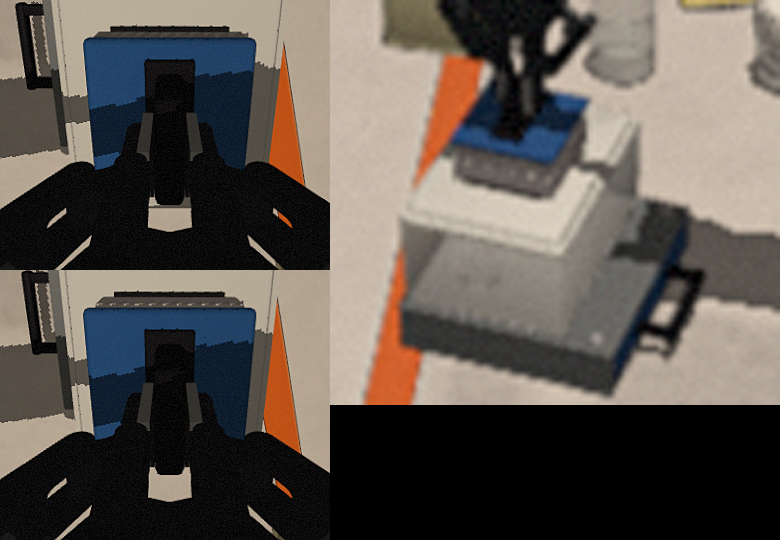

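The plate sits in the gripper exactly as before the pull, so it did not slip; it is level with a visible gap, and the drawer is shut. The lift is 14.0 mm, so I add 1 mm and let it settle.

Emit:
servo_tool(targets=[{"hand": 1,"x": 0,"y": 0,"z": -0.0025,"roll": 0},{"hand": 1,"x": 0,"y": 0,"z": -0.0025,"roll": 0},{"hand": 1,"x": 0,"y": 0,"z": -0.0025,"roll": 0},{"hand": 1,"x": 0,"y": 0,"z": -0.0025,"roll": 0},{"hand": 1,"x": 0,"y": 0,"z": -0.0025,"roll": 0},{"hand": 1,"x": 0,"y": 0,"z": -0.0025,"roll": 0}])

```text
time: 12.12
tool_pos: [0.65, -0.0943, 0.203]
tcp_rot: [-2.492, -1.913, 0.0]
wrist_force: [-0.0, -0.2, -1.8]
width: 0.149
grip_force: 69.9
```

```bash
python3 -c "
from st import *
from workcell import ticket
if abs(s['tool_pos'][2]-.2029)<.0015: print(ticket.finish_job())"
```

```text
{'time': 12.1167, 'q': [-0.182, 0.2481, 1.6765, -0.0, 1.2171, 0.0797], 'tool_pos': [0.65, -0.0943, 0.203], 'wrist_force': [-0.0456, -0.1581, -1.8222], 'width': 0.1493, 'grip_force': 69.8983}
toolx [ 0.259  0.966 -0.   ] tooly [ 0.966 -0.259 -0.   ] z [-0.  0. -1.] yawy -0.2617
the job is handed in; nothing more can be done
None
```

Job handed in at 12.1 s: the drawer is pushed home against its stop, and the blue vent cap broke free gently and is held level about 15 mm above its seat; I did not re-check the glassware, but the arm stayed well clear of it.

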